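# Shake small collars out of a hand sieve on its box

### The job

Lift the loaded sieve by its black handle, keeping it level, and set it gently on the two ledges of the blue box. Keep hold of it and slide it side to side on the ledges, gently pressing the left spring buffer first and then the right one without bottoming either, and shake it briskly until all four small white collars have dropped into the box. Leave the sieve resting on the ledges with both brass caps still in it, and do not disturb the dish, flask and bottle.

Things in the scene. Friction and masses are not known exactly. Their poses are not given: they have to be found in the camera images.
- sieve: Rectangular steel sieve, 124 mm (x) by 126 mm (y), walls 28 mm high, 0.28 to 0.46 kg, standing flat on the worktop at the start. Origin: centre of its underside. On each x side an aluminium runner stands out, its underside 20 mm above the origin, its outer edge 62 mm from the middle; the runners ride on the box's ledges. At a start its y points roughly to the robot's left.
- sieve_floor (a point): Centre of the sieve's floor, 3 mm above its origin. 9 slots, 20 mm (x) by 24 mm (y), centres at x and y of -28, 0, 28 and -40, 0, 40 mm; the small parts start on the 16 mm wide solid lands at y = -20 and 20 mm. Parts slide when the sieve is accelerated above about 3 m/s2: carry it smoothly, shake it briskly along y in strokes of 20 mm or more.
- sieve_handle (a point): Middle of the sieve's black handle bar, 80 mm above the sieve's origin, over its centre of mass. The bar runs along the sieve's x: 100 mm long, 12 mm thick (y), 20 mm high; grip it across y from above.
- box: Blue collecting box, fixed, 140 mm (x) by 240 mm (y), floor 4 mm thick, open at the top. Origin: centre of its underside; its y, the long way and the way to shake, runs roughly to the robot's left. A cross bar with a spring buffer lies over the ledges near each y end, its top 72 mm above the origin; the buffer's tip meets the middle of the sieve's end wall.
- box_seat (a point): Middle of the box, 40 mm above its origin: here the sieve's origin comes when it sits midway on the ledges, turned like the box. The slippery white ledges run along y, tops 60 mm above the box's origin, from 53 to 65 mm either side of the middle, with lips outside them that flare outward up to 76 mm height: 3 mm play either way in x. The seat is firm (about 25 N/mm): lower slowly and feel it.
- buffer_left (a joint): Orange-tipped spring buffer at the left end of the box (+ y of the box). Value: how far the tip is pushed in, m; 0 = free, 0.012 = bottomed on its hard end. It takes about 1.6 N to start it and 1.6 N per mm more. Where its cross bar is clamped varies and is not reported: from the sieve midway in the box to the tip it is 12 to 28 mm, to be felt.
- buffer_right (a joint): Orange-tipped spring buffer at the right end of the box (- y of the box). Value: how far the tip is pushed in, m; 0 = free, 0.012 = bottomed on its hard end. It takes about 1.6 N to start it and 1.6 N per mm more. Where its cross bar is clamped varies and is not reported: from the sieve midway in the box to the tip it is 12 to 28 mm, to be felt.
- small_0: Small white-coated steel collar, a flat disc 14 mm across and 9 mm high (11 g), lying in the sieve at the start. Origin: centre of its underside. It falls through any slot once its middle is over it.
- small_1: Small white-coated steel collar, a flat disc 14 mm across and 9 mm high (11 g), lying in the sieve at the start. Origin: centre of its underside. It falls through any slot once its middle is over it.
- small_2: Small white-coated steel collar, a flat disc 14 mm across and 9 mm high (11 g), lying in the sieve at the start. Origin: centre of its underside. It falls through any slot once its middle is over it.
- small_3: Small white-coated steel collar, a flat disc 14 mm across and 9 mm high (11 g), lying in the sieve at the start. Origin: centre of its underside. It falls through any slot once its middle is over it.
- large_0: Large brass cap, a flat disc 30 mm across and 9 mm high (45 g), lying in the sieve at the start; too wide for the slots. Origin: centre of its underside.
- large_1: Large brass cap, a flat disc 30 mm across and 9 mm high (45 g), lying in the sieve at the start; too wide for the slots. Origin: centre of its underside.
- dish: Bystander: round culture dish, 62 mm across, 14 mm high. Origin: centre of its underside.
- flask: Bystander: flat culture flask with a blue cap, 48 x 101 x 25 mm, lying. Origin: centre of its underside.
- bottle: Bystander: upright bottle with a blue cap, 70 mm across, 141 mm high. Origin: centre of its underside.

How it is judged:
On the way, in this order (a step that is already met when the one before it is completed fails the run):
1. the sieve sits on both ledges of the box (z of sieve in the frame of box between 0.037 and 0.043 m and x of sieve in the frame of box between -0.008 and 0.008 m and angle between sieve's own z axis and vertical below 0.05 rad), for 0.2 s.
2. the sieve, on the ledges, presses the left buffer in by more than 2 mm (all of step 1 and value of joint buffer_left above 0.002 m), for 0.1 s.
3. the sieve, on the ledges, presses the right buffer in by more than 2 mm (all of step 1 and value of joint buffer_right above 0.002 m), for 0.1 s.
At the end, for the whole second after the job is handed in: All four small collars lie at rest inside the box, below the sieve; both brass caps lie at rest on the sieve's floor; the sieve rests level on both ledges (height within 3 mm, tilt under 0.05 rad), still (all of step 1 and linear speed of sieve below 0.02 m/s and z of small_0 in the frame of box between 0 and 0.03 m and x of small_0 in the frame of box between -0.066 and 0.066 m and y of small_0 in the frame of box between -0.116 and 0.116 m and linear speed of each of small_0, small_1, small_2, small_3, large_0, large_1 below 0.03 m/s and z of small_1 in the frame of box between 0 and 0.03 m and x of small_1 in the frame of box between -0.066 and 0.066 m and y of small_1 in the frame of box between -0.116 and 0.116 m and z of small_2 in the frame of box between 0 and 0.03 m and x of small_2 in the frame of box between -0.066 and 0.066 m and y of small_2 in the frame of box between -0.116 and 0.116 m and z of small_3 in the frame of box between 0 and 0.03 m and x of small_3 in the frame of box between -0.066 and 0.066 m and y of small_3 in the frame of box between -0.116 and 0.116 m and z of large_0 in the frame of sieve between 0 and 0.03 m and x of large_0 in the frame of sieve between -0.047 and 0.047 m and y of large_0 in the frame of sieve between -0.061 and 0.061 m and z of large_1 in the frame of sieve between 0 and 0.03 m and x of large_1 in the frame of sieve between -0.047 and 0.047 m and y of large_1 in the frame of sieve between -0.061 and 0.061 m); the robot touches nothing.
It fails at once if a spring buffer is pushed in by more than 9 mm (about 16 N) (value of joint any of buffer_left, buffer_right above 0.009 m).
It fails at once if the sieve presses on the box with more than 25 N (contact force between sieve and box above 25 N).
It fails at once if the sieve is tilted by more than 0.3 rad (angle between sieve's own z axis and vertical above 0.3 rad).
It fails at once if a bystander (dish, flask or bottle) is moved by more than 20 mm (distance of any of dish, flask, bottle from where it was at the start of the episode above 0.02 m).
It also fails if it takes over 72 s, if anything falls off the work surface, if the arm or the gripper's body presses on something with over 40 N, if the wrist force passes 120 N, or if a joint passes its speed limit or range.

### The arm

A 6-joint arm with a two-finger parallel gripper is mounted at the origin on a cart in front of the work surface, level with it; the furniture and walls round the work are solid. World frame = base frame: x ahead of the robot, y to its left, z up, the work surface at z = 0. Lengths are in m, angles in rad, forces in N, time in s.
With the tool pointing down it reaches from about 0.375 to 0.975 m from the base axis. Payload 3.8 kg.
Tool frame: the origin (TCP) lies between the finger pads; the fingertips stand 17 mm ahead of it and the grasp point (between the pads) lies 2 mm behind it; z points along the fingers, y is the line along which they close (so a half turn about z gives the same grasp; the last joint's range is limited). The gripper opens to 85 mm and grips with 20 to 120 N. Pads are 22 mm wide; open, the fingers measure 114 mm over their backs; the gripper's body (76 mm by 85 mm) begins 54 mm behind the grasp point. The pads swing forward as they close: fully open they stand 13 mm farther back than shut.
Start: joints at [1.106, 0.264, 1.604, -0, 1.274, -0.037], TCP at [0.28, 0.614, 0.248] pointing down, gripper open.
Joint ranges: [-2.63, 2.63], [-0.94, 2.18], [0.31, 2.57], [-1.31, 4.45], [0, 2.66], [-2.55, 2.55]. Speed limits (rad/s): [2.57, 2.57, 3.14, 3.14, 3.14, 3.14].

### API

Orientations are given as a rotation vector (axis times angle).
In Python, from workcell import bot gives the robot as it stands.
- The arm moves only by the tool play_rows, never from a script. Its argument "steps" is one flat list of numbers, 4 for each row, row after row: the shift along the tool's x, y, z in m, then the turn about the tool's z in rad. A call has 1 to 10 rows; each row is the pose to reach, as a shift and turn from the pose commanded when the call began, along the tool's axes at that moment; what a row does not reach only later rows make up. A row lasts 1/8 s, in which the tool goes at most 62.5 mm and 10.7 degrees, less where a joint would pass 70% of its speed; a pose out of reach is approached as far as the arm can. A call with a gripper value outside its range is refused whole. "jaw" is the closure in counts, from 0 (fully open) to 255 (shut), set as the call begins (left out, the last holds). The fingers move at their own pace and stop on an object; "grip_force" is the grip in N (left out, the last holds). Time passes only in rows, so rows that repeat a pose let the fingers close. It gives the time, the measured TCP pose, the force, the opening and the grip force at its end, in the units of the state.
- bot.read_state(): the state, without advancing time (a new reading comes with each control period).
- bot.read_camera(name): name is "scene" or "top" or "wrist"; returns a dict with "pixels" (420x560x3 uint8, blue, green, red), "mtx" (3x3 intrinsics, pixels), "R" (3x3) and "t" (3): a world point X has camera coordinates R X + t. Camera axes: x right, y down, z forward; pixel columns grow to the right and rows downward; lengths in m; the calibration is good to about 2 mm. The wrist camera is an equidistant fisheye: a pixel r from the principal point sees the ray r / f radians off the axis. A picture is of the moment at which its call begins. There is no depth.
- bot.finish_job(): hands the job in; it is judged then, once.
The state is a dict: "time": time; "q": joint angles; "joint_vel": joint speeds; "joint_torque": joint torques, N m; "tool_pos": TCP position; "tcp_rot": TCP orientation; "wrist_force": force on the tool from outside, world axes, zero at the start; "torque": the same for the moment, N m; "width": opening from 0.0 (shut) to 1.0 (fully open); "grip_force": force on a finger pad.
Only numpy, scipy, OpenCV 4.12 (cv2) and the standard library are available. Lean on these libraries where they do the work, as an engineer would, in place of code of your own. Each camera call takes 0.05 s, during which the arm holds its last target. There are 200 camera calls.

## Working session

There is one attempt and no reset: what is moved stays moved. The work goes in short steps, Python scripts to look and compute and a tool call to move; the robot and the scene stay as the last step left them, time stands still between calls to the robot, and variables do not carry over. Pictures are saved under pics/ and viewed, at most 10 in all, crops included, and the job is handed in when it is done.

Besides the shell and the picture viewer there is one more tool, called by a JSON object that holds its "fn" and its "kwargs", one argument or row to a line. play_rows: Moves the arm, as the interface text tells. Its arguments: {"type":"object","properties":{"steps":{"type":"array"},"jaw":{"type":"number"},"grip_force":{"type":"number"}},"required":["steps"]}

```bash
mkdir -p pics; python3 - <<'E'
from workcell import bot
import cv2,numpy as np
s=bot.read_state(); print({k:np.round(v,3).tolist() for k,v in s.items()})
ims=[]
for n in("scene","top"):
    c=bot.read_camera(n); cv2.imwrite(f"pics/{n}0.png",c["pixels"]); print(n,np.round(c["mtx"],1).tolist(),np.round(c["R"],4).tolist(),np.round(c["t"],4).tolist())
E
```

```text
{'time': 0.0, 'q': [1.106, 0.265, 1.605, 0.0, 1.274, -0.037], 'joint_vel': [0.0, 0.002, 0.001, -0.001, 0.001, 0.0], 'joint_torque': [-0.001, -51.509, -36.733, -0.0, 0.013, -0.0], 'tool_pos': [0.28, 0.614, 0.247], 'tcp_rot': [-0.667, -3.069, 0.003], 'wrist_force': [0.689, 0.966, 0.893], 'torque': [-0.037, -0.014, -0.014], 'grip_force': 0.0, 'width': 0.999}
scene [[497.7, 0.0, 282.6], [0.0, 497.7, 207.4], [0.0, 0.0, 1.0]] [[-0.8012, -0.5983, 0.0099], [-0.4431, 0.5822, -0.6817], [0.4021, -0.5505, -0.7316]] [0.4455, 0.3199, 1.6097]
top [[426.3, 0.0, 278.8], [0.0, 426.3, 210.7], [0.0, 0.0, 1.0]] [[-0.0089, -0.9995, -0.0298], [-0.9824, 0.0143, -0.1863], [0.1867, 0.0276, -0.982]] [0.0287, 0.558, 1.1782]
```

View pics/top0.png

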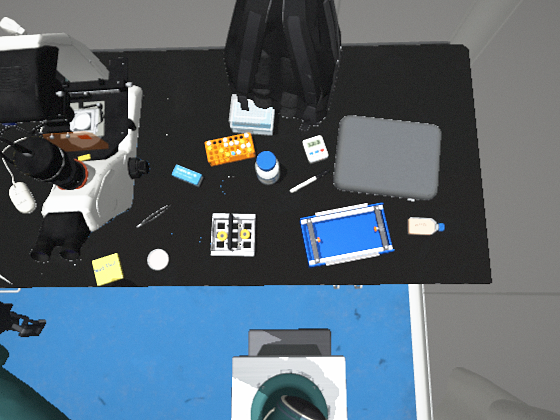

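View pics/scene0.png

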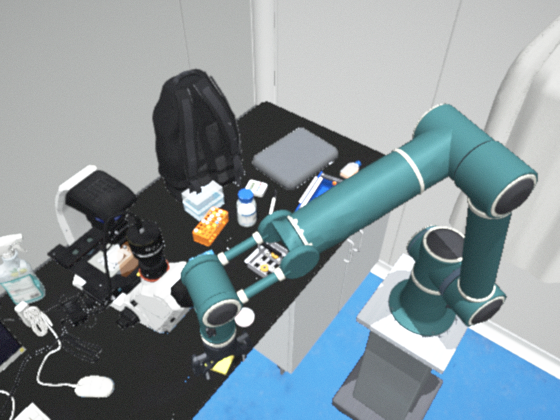

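Top view: sieve near (233,234), blue box near (347,235) turned a little, bottle (266,167), dish (158,260), flask (425,226). The arm is clear of all of these. I'll enlarge the middle.

```bash
python3 - <<'E'
import cv2
a=cv2.imread("pics/top0.png")[190:280,200:400]
cv2.imwrite("pics/crop0.png",cv2.resize(a,None,fx=4,fy=4,interpolation=cv2.INTER_CUBIC))
E
```

```text
(no output)
```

View pics/crop0.png

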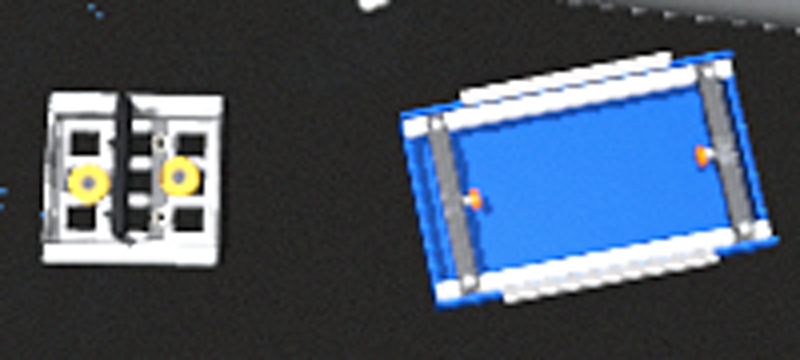

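Crop: sieve outline corners (50,95),(222,97),(217,263),(43,262), with the handle from (122,95) to (127,240). Box corners (402,113),(732,52),(777,240),(438,307). Orange tips at (475,200) and (702,156).

```bash
cat >h.py <<'E'
import numpy as np, cv2
from workcell import bot
def ray2z(c,uv,z):
    uv=np.atleast_2d(np.asarray(uv,float)); K=c["mtx"];R=np.array(c["R"]);t=np.array(c["t"])
    d=np.c_[uv,np.ones(len(uv))]@np.linalg.inv(K).T
    d=d@R; o=-R.T@t
    return o+d*((z-o[2])/d[:,2])[:,None]
E
python3 - <<'E'
from h import *
c=bot.read_camera("top")
f=lambda p:(np.array(p,float)+.5)/4-.5+[200,190]
for n,p,zs in(("box",[(402,113),(732,52),(777,240),(438,307)],(.05,.06,.075)),("sieve",[(50,95),(222,97),(217,263),(43,262)],(.024,.028)),("handle",[(122,95),(127,240)],(.08,.09)),("tips",[(475,200),(702,156)],(.054,)),("caps",[(88,184),(181,177)],(.012,)),("bottle",[(266-200)*4,(153-190)*4],(.141,))):
  for z in zs:
    w=ray2z(c,f(p),z)[:,:2]; 
    print(n,z,np.round(w,3).tolist(),"mean",np.round(w.mean(0),4),"edges",np.round(np.linalg.norm(np.roll(w,-1,0)-w,axis=1),3),"ang",np.round(np.degrees(np.arctan2(*(np.roll(w,-1,0)-w).T[::-1])),1))
E
```

```text
box 0.05 [[0.537, -0.039], [0.578, -0.277], [0.442, -0.302], [0.398, -0.062]] mean [ 0.4889 -0.1699] edges [0.242 0.138 0.244 0.141] ang [ -80.2 -169.9  100.5    9.3]
box 0.06 [[0.535, -0.039], [0.576, -0.275], [0.441, -0.299], [0.397, -0.061]] mean [ 0.4876 -0.1686] edges [0.24  0.137 0.242 0.14 ] ang [ -80.2 -169.9  100.5    9.3]
box 0.075 [[0.533, -0.038], [0.573, -0.272], [0.44, -0.296], [0.397, -0.061]] mean [ 0.4856 -0.1667] edges [0.237 0.135 0.239 0.138] ang [ -80.2 -169.9  100.5    9.3]
sieve 0.024 [[0.559, 0.221], [0.555, 0.093], [0.433, 0.097], [0.435, 0.224]] mean [0.4955 0.1586] edges [0.128 0.123 0.127 0.124] ang [-91.5 178.4  89.   -1.2]
sieve 0.028 [[0.558, 0.22], [0.555, 0.093], [0.433, 0.096], [0.435, 0.223]] mean [0.4949 0.1581] edges [0.127 0.122 0.127 0.123] ang [-91.5 178.4  89.   -1.2]
handle 0.08 [[0.548, 0.159], [0.445, 0.155]] mean [0.4962 0.1569] edges [0.103 0.103] ang [-177.3    2.7]
handle 0.09 [[0.546, 0.158], [0.444, 0.153]] mean [0.4948 0.1555] edges [0.102 0.102] ang [-177.3    2.7]
tips 0.054 [[0.473, -0.09], [0.502, -0.251]] mean [ 0.4876 -0.1704] edges [0.164 0.164] ang [-79.7 100.3]
caps 0.012 [[0.493, 0.194], [0.498, 0.125]] mean [0.4956 0.1591] edges [0.069 0.069] ang [-86.4  93.6]
bottle 0.141 [[0.705, 0.055]] mean [0.7047 0.0546] edges [0.] ang [0.]
```

{"fn": "play_rows", "kwargs": {
  "steps": [-0.03, -0.026, 0, -0.04, -0.07, -0.06, 0, -0.1, -0.12, -0.1, 0, -0.17, -0.17, -0.14, 0, -0.24, -0.22, -0.186, 0, -0.3, -0.27, -0.229, 0, -0.36, -0.315, -0.267, 0.01, -0.4, -0.35, -0.297, 0.02, -0.428, -0.375, -0.318, 0.03, -0.428, -0.385, -0.326, 0.03, -0.428],
  "jaw": 0,
  "grip_force": 60
}}

```text
time: 1.4
tool_pos: [0.4948, 0.1559, 0.2171]
tcp_rot: [-0.004, -3.139, 0.001]
wrist_force: [-0.4, -0.1, 0.4]
width: 1.0
grip_force: 0.0
```

```bash
python3 - <<'E'
from h import *
s=bot.read_state();print(np.round(s["tool_pos"],4),np.round(s["tcp_rot"],4),np.round(s["wrist_force"],2),np.round(s["q"],2),s["time"])
c=bot.read_camera("wrist"); cv2.imwrite("pics/w1.png",c["pixels"]); print(np.round(c["mtx"],1).tolist(),np.round(c["R"],4).tolist(),np.round(c["t"],4).tolist())
c=bot.read_camera("top"); cv2.imwrite("pics/top1.png",c["pixels"])
E
```

```text
[0.4948 0.1559 0.2171] [-3.9000e-03 -3.1393e+00  1.0000e-03] [-0.38 -0.07  0.39] [ 0.26 -0.01  1.97  0.    1.18 -1.31] 1.4
[[325.2, 0.0, 281.8], [0.0, 325.2, 206.8], [0.0, 0.0, 1.0]] [[0.0022, 1.0, -0.0009], [0.9513, -0.0018, 0.3082], [0.3082, -0.0016, -0.9513]] [-0.1575, -0.5012, 0.1991]
```

View pics/w1.png

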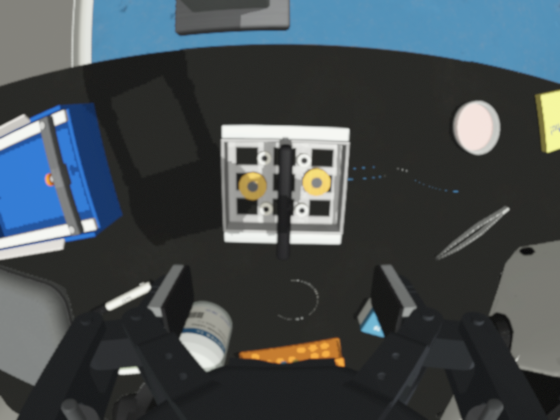

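Wrist view: the handle bar runs from (285,143) to (283,255), nearly upright in the image. Sieve corners are (221,125),(350,127),(342,244),(224,243), caps at (252,185) and (317,181), collars at (264,158),(304,160),(266,210),(302,211).

```bash
cat >>h.py <<'E'
def wray(c,uv,z):
    uv=np.atleast_2d(np.asarray(uv,float)); K=c["mtx"];R=np.array(c["R"]);t=np.array(c["t"])
    p=(uv-[K[0,2],K[1,2]])/K[0,0]; r=np.linalg.norm(p,axis=1)
    d=np.c_[p*(np.sin(r)/r)[:,None],np.cos(r)]@R; o=-R.T@t
    return o+d*((z-o[2])/d[:,2])[:,None]
E
python3 - <<'E'
from h import *
c=bot.read_camera("wrist")
for n,p,z in(("handle",[(285,141),(283,257)],.09),("sieve",[(221,125),(350,127),(342,244),(224,243)],.026),("caps",[(252,185),(317,181)],.012),("coll",[(264,158),(304,160),(266,210),(302,211)],.012)):
    w=wray(c,p,z)[:,:2]
    print(n,np.round(w,4).tolist(),"mean",np.round(w.mean(0),4),"edges",np.round(np.linalg.norm(np.roll(w,-1,0)-w,axis=1),3),"ang",np.round(np.degrees(np.arctan2(*(np.roll(w,-1,0)-w).T[::-1])),1))
E
```

```text
handle [[0.445, 0.1605], [0.5454, 0.1589]] mean [0.4952 0.1597] edges [0.1 0.1] ang [ -0.9 179.1]
sieve [[0.4354, 0.0982], [0.4374, 0.2252], [0.5628, 0.2234], [0.5614, 0.095]] mean [0.4992 0.1605] edges [0.127 0.125 0.128 0.126] ang [ 89.1  -0.9 -90.6 178.5]
caps [[0.5003, 0.1264], [0.496, 0.195]] mean [0.4982 0.1607] edges [0.069 0.069] ang [ 93.6 -86.4]
coll [[0.4715, 0.1395], [0.4737, 0.1809], [0.5283, 0.1408], [0.5294, 0.1797]] mean [0.5007 0.1602] edges [0.041 0.068 0.039 0.071] ang [  87.   -36.3   88.2 -145.2]
```

{"fn": "play_rows", "kwargs": {
  "steps": [-0.001, 0.002, 0.03, 0.013, -0.002, 0.0035, 0.07, 0.013, -0.002, 0.0035, 0.105, 0.013, -0.002, 0.0035, 0.125, 0.013, -0.002, 0.0035, 0.135, 0.013, -0.002, 0.0035, 0.139, 0.013, -0.002, 0.0035, 0.139, 0.013]
}}

```text
time: 2.42
tool_pos: [0.4976, 0.1619, 0.08]
tcp_rot: [0.019, 3.14, 0.001]
wrist_force: [-0.0, 0.1, -0.4]
width: 0.998
grip_force: 0.0
```

{"fn": "play_rows", "kwargs": {
  "steps": [0, 0, 0, 0, 0, 0, 0, 0, 0, 0, 0, 0, 0, 0, 0, 0, 0, 0, 0, 0, 0, 0, 0, 0, 0, 0, 0, 0, 0, 0, 0, 0],
  "jaw": 255,
  "grip_force": 80
}}

```text
time: 3.42
tool_pos: [0.4975, 0.1609, 0.0797]
tcp_rot: [0.02, 3.141, -0.001]
wrist_force: [-1.0, -4.6, 5.5]
width: 0.123
grip_force: 79.4
```

{"fn": "play_rows", "kwargs": {
  "steps": [0, 0, -0.001, 0, 0, 0, -0.006, 0, 0, 0, -0.018, 0, 0, 0, -0.035, 0, 0, 0, -0.055, 0, 0, 0, -0.075, 0, 0, 0, -0.092, 0, 0, 0, -0.104, 0, 0, 0, -0.109, 0, 0, 0, -0.11, 0]
}}

```text
time: 4.68
tool_pos: [0.497, 0.1613, 0.1893]
tcp_rot: [-0.02, -3.141, 0.0]
wrist_force: [0.0, 1.0, -5.1]
width: 0.124
grip_force: 78.0
```

{"fn": "play_rows", "kwargs": {
  "steps": [0, -0.0005, 0, 0, 0, -0.003, 0, -0.002, 0, -0.009, 0, -0.005, 0, -0.019, 0, -0.011, 0.001, -0.034, 0, -0.019, 0.001, -0.054, 0, -0.03, 0.001, -0.078, 0, -0.043, 0.002, -0.105, 0, -0.058, 0.002, -0.134, 0, -0.075, 0.003, -0.164, 0, -0.092]
}}

```text
time: 5.92
tool_pos: [0.4917, -0.0044, 0.1895]
tcp_rot: [-0.125, 3.139, -0.001]
wrist_force: [0.8, 0.4, -5.2]
width: 0.124
grip_force: 78.1
```

{"fn": "play_rows", "kwargs": {
  "steps": [0, -0.03, 0, -0.017, 0, -0.058, 0, -0.034, 0, -0.085, 0, -0.049, 0, -0.11, 0, -0.062, 0, -0.13, 0, -0.073, 0, -0.145, 0, -0.082, 0, -0.155, 0, -0.088, 0, -0.161, 0, -0.092, 0, -0.163, 0, -0.093, 0, -0.164, 0, -0.093]
}}

```text
time: 7.18
tool_pos: [0.5049, -0.1658, 0.1892]
tcp_rot: [0.271, -3.13, -0.0]
wrist_force: [0.3, 0.5, -4.9]
width: 0.123
grip_force: 78.1
```

```bash
python3 - <<'E'
from h import *
s=bot.read_state();print(np.round(s["tool_pos"],4),np.round(s["tcp_rot"],4),np.round(s["wrist_force"],2),np.round(s["torque"],2),np.round(s["q"],2),s["time"])
c=bot.read_camera("wrist"); np.savez("w2.npz",**c)
d=bot.read_camera("top"); np.savez("t2.npz",**d)
a=cv2.resize(d["pixels"][180:285,270:410],None,fx=4,fy=4,interpolation=cv2.INTER_CUBIC); print(a.shape)
cv2.imwrite("pics/w2.png",c["pixels"]);cv2.imwrite("pics/t2.png",a)
E
```

```text
[ 0.5049 -0.1658  0.1892] [ 2.7070e-01 -3.1297e+00 -5.0000e-04] [ 0.26  0.45 -4.92] [ 0.02 -0.02  0.01] [-0.36  0.04  1.97  0.    1.13 -2.11] 7.175
(420, 560, 3)
```

View pics/w2.png

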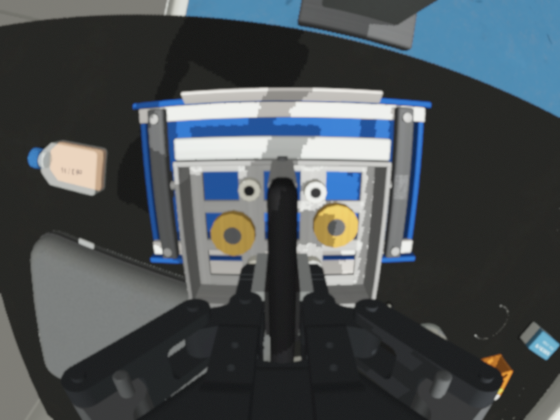

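Wrist view: the sieve (collars and caps still in place) hangs over the far part of the box. Box near corners are (134,105),(431,103), far corners (151,261),(415,259). The ledge end blocks are seen at near (148,115)/(417,113) and far (158,247)/(409,246). I need to shift towards the robot.

```bash
python3 - <<'E'
from h import *
c=dict(np.load("w2.npz"))
for n,p,zs in(("blue",[(134,105),(431,103),(415,259),(151,261)],(.05,.06,.07,.076)),("ledgeoutercorner",[(140,110),(425,108),(411,253),(154,254)],(.06,.07)),("buffbarscrews",[(155,116),(407,114),(397,250),(166,251)],(.066,.072))):
  for z in zs:
    w=wray(c,p,z)[:,:2]
    print(n,z,np.round(w,4).tolist(),"mean",np.round(w.mean(0),4),"edges",np.round(np.linalg.norm(np.roll(w,-1,0)-w,axis=1),3),"ang",np.round(np.degrees(np.arctan2(*(np.roll(w,-1,0)-w).T[::-1])),1))
E
```

```text
blue 0.05 [[0.4433, -0.305], [0.3975, -0.0534], [0.5426, -0.0268], [0.5889, -0.2798]] mean [ 0.4931 -0.1663] edges [0.256 0.148 0.257 0.148] ang [ 100.3   10.4  -79.6 -170.2]
blue 0.06 [[0.4427, -0.3002], [0.3986, -0.0581], [0.5382, -0.0325], [0.5828, -0.276]] mean [ 0.4906 -0.1667] edges [0.246 0.142 0.248 0.142] ang [ 100.3   10.4  -79.6 -170.2]
blue 0.07 [[0.4421, -0.2954], [0.3997, -0.0628], [0.5339, -0.0382], [0.5767, -0.2722]] mean [ 0.4881 -0.1672] edges [0.236 0.136 0.238 0.137] ang [ 100.3   10.4  -79.6 -170.2]
blue 0.076 [[0.4417, -0.2926], [0.4004, -0.0657], [0.5313, -0.0417], [0.5731, -0.2699]] mean [ 0.4866 -0.1675] edges [0.231 0.133 0.232 0.133] ang [ 100.3   10.4  -79.6 -170.2]
ledgeoutercorner 0.06 [[0.4464, -0.294], [0.4042, -0.0627], [0.5328, -0.0389], [0.5747, -0.273]] mean [ 0.4895 -0.1671] edges [0.235 0.131 0.238 0.13 ] ang [ 100.3   10.5  -79.9 -170.7]
ledgeoutercorner 0.07 [[0.4456, -0.2895], [0.4051, -0.0672], [0.5286, -0.0443], [0.5689, -0.2693]] mean [ 0.4871 -0.1676] edges [0.226 0.126 0.229 0.125] ang [ 100.3   10.5  -79.9 -170.7]
buffbarscrews 0.066 [[0.4495, -0.2773], [0.4135, -0.08], [0.5293, -0.0569], [0.5656, -0.2592]] mean [ 0.4895 -0.1683] edges [0.201 0.118 0.206 0.118] ang [ 100.3   11.3  -79.8 -171.1]
buffbarscrews 0.072 [[0.449, -0.275], [0.4138, -0.0823], [0.5268, -0.0598], [0.5623, -0.2572]] mean [ 0.488  -0.1686] edges [0.196 0.115 0.201 0.115] ang [ 100.3   11.3  -79.8 -171.1]
```

View pics/t2.png

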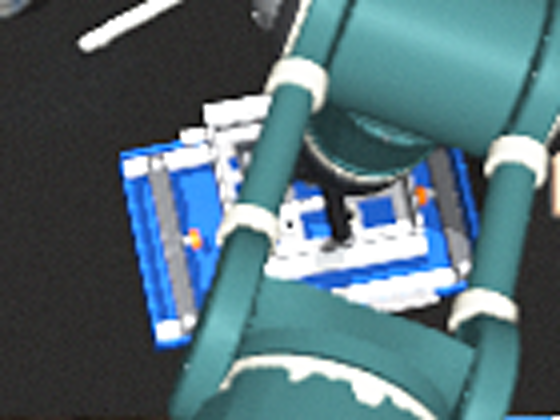

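```bash
python3 - <<'E'
from h import *
c=dict(np.load("w2.npz"))
t=np.array([.5049,-.1658]);a=np.radians(189.9);X=np.array([np.cos(a),np.sin(a)]);Y=np.array([np.cos(a-np.pi/2),np.sin(a-np.pi/2)])
for n,p,zs in(("runner",[(175,138),(391,138)],(.132,.1376)),("handle",[(283,158)],(.199,)),("sievecaps",[(232,234),(336,226)],(.1216,)),("coll",[(249,190),(315,192)],(.1216,))):
  for z in zs:
    w=wray(c,p,z)[:,:2]-t; print(n,z,np.round(np.c_[w@X,w@Y],4).tolist())
d=np.array([.489,-.168])-t; print("shift to box centre",d@X,d@Y)
E
```

```text
runner 0.132 [[0.0614, -0.0616], [0.0615, 0.0646]]
runner 0.1376 [[0.062, -0.0597], [0.062, 0.0626]]
handle 0.199 [[0.0597, 0.0012]]
sievecaps 0.1216 [[-0.0029, -0.0318], [0.0027, 0.0358]]
coll 0.1216 [[0.0267, -0.0196], [0.0255, 0.0213]]
shift to box centre 0.016041482306475632 0.0005664321769021106
```

{"fn": "play_rows", "kwargs": {
  "steps": [0.001, 0, 0, 0, 0.004, 0, 0, -0.002, 0.008, 0, 0, -0.005, 0.012, 0, 0.001, -0.005, 0.015, 0, 0.005, -0.005, 0.016, 0, 0.013, -0.005, 0.016, 0, 0.022, -0.005, 0.016, 0, 0.031, -0.005, 0.016, 0, 0.038, -0.005, 0.016, 0, 0.042, -0.005]
}}

```text
time: 8.52
tool_pos: [0.4889, -0.1687, 0.1465]
tcp_rot: [0.278, -3.128, -0.001]
wrist_force: [0.1, 0.3, -5.4]
width: 0.126
grip_force: 78.1
```

```bash
python3 - <<'E'
from h import *
s=bot.read_state();print(np.round(s["tool_pos"],4),np.round(s["tcp_rot"],4),np.round(s["wrist_force"],2),np.round(s["torque"],2),s["time"])
c=bot.read_camera("wrist"); np.savez("w3.npz",**c)
cv2.imwrite("pics/w3.png",cv2.resize(c["pixels"][60:340,110:450],None,fx=2.1,fy=2.1,interpolation=cv2.INTER_CUBIC))
E
```

```text
[ 0.4889 -0.1687  0.1465] [ 2.7800e-01 -3.1283e+00 -7.0000e-04] [ 0.14  0.3  -5.37] [-0.  0.  0.] 8.525
```

View pics/w3.png

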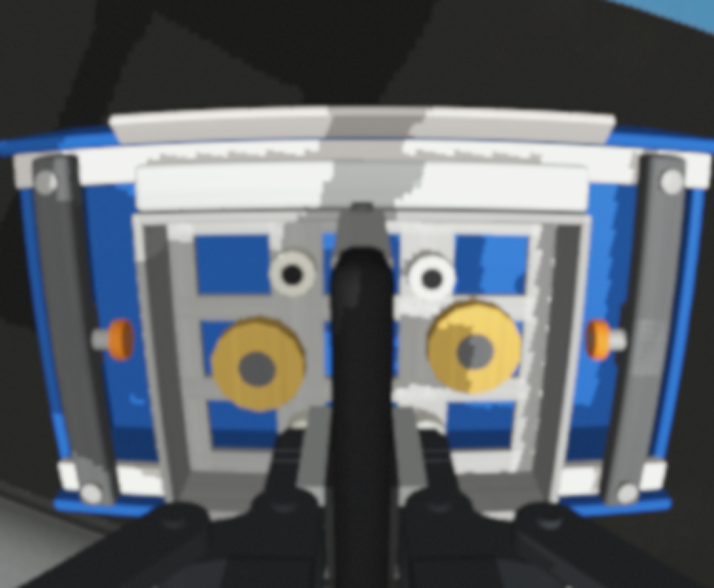

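The view shows the sieve squarely between the buffers, its near runner edge at crop row 165 and the near ledge's outer edge at row ~142.

```bash
python3 - <<'E'
from h import *
c=dict(np.load("w3.npz"))
t=np.array([.4889,-.1687]);a=2*np.arctan2(-3.1283,.278);print(np.degrees(a)+180);X=np.array([np.cos(a),np.sin(a)]);Y=np.array([np.cos(a-np.pi/2),np.sin(a-np.pi/2)])
f=lambda p:(np.array(p,float)+.5)/2.1-.5+[110,60]
for n,p,zs in(("runner",[(136,165),(588,165)],(.0925,)),("ledge outer",[(110,150),(210,143),(500,143),(610,148)],(.06,)),("lip top",[(115,116),(240,109),(480,109),(610,116)],(.076,)),("far ledge in",[(130,462),(590,462)],(.06,)),("tips",[(132,340),(588,340)],(.055,))):
  for z in zs:
    w=wray(c,f(p),z)[:,:2]-t; print(n,z,np.round(np.c_[w@X,w@Y],4).tolist())
E
```

```text
10.156631291114138
runner 0.0925 [[0.0616, -0.0609], [0.0616, 0.0626]]
ledge outer 0.06 [[0.0638, -0.0808], [0.0645, -0.0469], [0.0644, 0.0442], [0.0645, 0.0811]]
lip top 0.076 [[0.0751, -0.0725], [0.0753, -0.0342], [0.0753, 0.0347], [0.0752, 0.0746]]
far ledge in 0.06 [[-0.051, -0.0864], [-0.0508, 0.0867]]
tips 0.055 [[-0.0036, -0.0806], [-0.0035, 0.081]]
```

{"fn": "play_rows", "kwargs": {
  "steps": [0.0005, 0, 0.002, 0, 0.0005, 0, 0.006, 0, 0.0005, 0, 0.011, 0, 0.0005, 0, 0.016, 0, 0.0005, 0, 0.02, 0, 0.0005, 0, 0.022, 0, 0.0005, 0, 0.023, 0, 0.0005, 0, 0.024, 0, 0.0005, 0, 0.0245, 0, 0.0005, 0, 0.0245, 0]
}}

```text
time: 9.82
tool_pos: [0.4887, -0.1689, 0.1229]
tcp_rot: [-0.278, 3.129, -0.0]
wrist_force: [1.0, 0.5, -5.4]
width: 0.126
grip_force: 78.1
```

{"fn": "play_rows", "kwargs": {
  "steps": [0, 0, 0.0005, 0, 0, 0, 0.001, 0, 0, 0, 0.001, 0]
}}

```text
time: 10.2
tool_pos: [0.4887, -0.1689, 0.1217]
tcp_rot: [0.278, -3.129, -0.0]
wrist_force: [0.2, -0.7, -5.3]
width: 0.125
grip_force: 78.1
```

{"fn": "play_rows", "kwargs": {
  "steps": [0, 0, 0.0004, 0, 0, 0, 0.0008, 0, 0, 0, 0.0012, 0, 0, 0, 0.0012, 0]
}}

```text
time: 10.7
tool_pos: [0.4887, -0.1689, 0.1205]
tcp_rot: [0.278, -3.129, -0.0]
wrist_force: [0.2, 0.4, -5.2]
width: 0.121
grip_force: 78.1
```

{"fn": "play_rows", "kwargs": {
  "steps": [0, 0, 0.0003, 0, 0, 0, 0.0006, 0, 0, 0, 0.0006, 0]
}}

```text
time: 11.08
tool_pos: [0.4887, -0.1689, 0.1199]
tcp_rot: [0.278, -3.129, -0.0]
wrist_force: [0.0, 0.3, -5.0]
width: 0.122
grip_force: 78.1
```

{"fn": "play_rows", "kwargs": {
  "steps": [0, 0, 0.0003, 0, 0, 0, 0.0005, 0, 0, 0, 0.0005, 0]
}}

```text
time: 11.45
tool_pos: [0.4888, -0.169, 0.1197]
tcp_rot: [-0.278, 3.129, -0.0]
wrist_force: [-0.2, -0.1, -2.3]
width: 0.123
grip_force: 78.4
```

{"fn": "play_rows", "kwargs": {
  "steps": [0, 0, 0.0003, 0, 0, 0, 0.0003, 0]
}}

```text
time: 11.7
tool_pos: [0.4889, -0.169, 0.1197]
tcp_rot: [-0.278, 3.129, -0.0]
wrist_force: [-2.4, 1.2, 0.6]
width: 0.126
grip_force: 79.0
```

{"fn": "play_rows", "kwargs": {
  "steps": [0, 0.001, 0, 0, 0, 0.003, 0, 0, 0, 0.006, 0, 0, 0, 0.009, 0, 0, 0, 0.011, 0, 0, 0, 0.012, 0, 0, 0, 0.012, 0, 0]
}}

```text
time: 12.58
tool_pos: [0.4871, -0.1572, 0.1197]
tcp_rot: [-0.278, 3.128, -0.001]
wrist_force: [0.7, -2.3, 3.8]
width: 0.126
grip_force: 79.5
```

{"fn": "play_rows", "kwargs": {
  "steps": [0, 0.001, 0, 0, 0, 0.002, 0, 0, 0, 0.003, 0, 0, 0, 0.003, 0, 0]
}}

```text
time: 13.08
tool_pos: [0.4865, -0.1544, 0.1197]
tcp_rot: [-0.278, 3.128, -0.001]
wrist_force: [0.3, -3.2, 4.8]
width: 0.128
grip_force: 79.7
```

{"fn": "play_rows", "kwargs": {
  "steps": [0, 0.001, -0.0002, 0, 0, 0.002, -0.0003, 0, 0, 0.002, -0.0003, 0]
}}

```text
time: 13.45
tool_pos: [0.4862, -0.1528, 0.1197]
tcp_rot: [-0.278, 3.128, -0.002]
wrist_force: [1.2, -5.8, 3.1]
width: 0.124
grip_force: 79.4
```

{"fn": "play_rows", "kwargs": {
  "steps": [0, 0.001, 0, 0, 0, 0.002, 0, 0, 0, 0.002, 0, 0]
}}

```text
time: 13.82
tool_pos: [0.486, -0.1514, 0.1198]
tcp_rot: [-0.279, 3.128, -0.004]
wrist_force: [1.9, -7.6, 2.7]
width: 0.125
grip_force: 79.3
```

{"fn": "play_rows", "kwargs": {
  "steps": [0, 0.001, 0, 0, 0, 0.002, 0, 0, 0, 0.002, 0, 0]
}}

```text
time: 14.2
tool_pos: [0.4858, -0.15, 0.12]
tcp_rot: [-0.279, 3.128, -0.006]
wrist_force: [1.2, -7.4, 3.5]
width: 0.125
grip_force: 79.3
```

{"fn": "play_rows", "kwargs": {
  "steps": [0, 0.001, 0, 0, 0, 0.0015, 0, 0, 0, 0.0015, 0, 0]
}}

```text
time: 14.58
tool_pos: [0.4857, -0.149, 0.1201]
tcp_rot: [-0.279, 3.127, -0.007]
wrist_force: [1.9, -11.5, 3.5]
width: 0.123
grip_force: 79.3
```

{"fn": "play_rows", "kwargs": {
  "steps": [0, -0.002, 0, 0, 0, -0.006, 0, 0, 0, -0.011, 0, 0, 0, -0.017, 0, 0, 0, -0.023, 0, 0, 0, -0.029, 0, 0, 0, -0.034, 0, 0, 0, -0.037, 0, 0, 0, -0.038, 0, 0, 0, -0.038, 0, 0]
}}

```text
time: 15.82
tool_pos: [0.4911, -0.1824, 0.1197]
tcp_rot: [0.277, -3.129, -0.006]
wrist_force: [-0.8, 4.0, 7.9]
width: 0.13
grip_force: 80.2
```

{"fn": "play_rows", "kwargs": {
  "steps": [0, -0.001, 0, 0, 0, -0.002, 0, 0, 0, -0.003, 0, 0, 0, -0.003, 0, 0]
}}

```text
time: 16.32
tool_pos: [0.4916, -0.1851, 0.1197]
tcp_rot: [0.277, -3.128, -0.006]
wrist_force: [-0.9, 4.1, 9.1]
width: 0.123
grip_force: 80.3
```

{"fn": "play_rows", "kwargs": {
  "steps": [0, 0, -0.0003, 0, 0, -0.001, -0.0006, 0, 0, -0.002, -0.0006, 0, 0, -0.002, -0.0006, 0]
}}

```text
time: 16.82
tool_pos: [0.4917, -0.1863, 0.1197]
tcp_rot: [0.277, -3.128, -0.008]
wrist_force: [0.3, 6.5, 7.7]
width: 0.125
grip_force: 80.0
```

{"fn": "play_rows", "kwargs": {
  "steps": [0, -0.001, 0, 0, 0, -0.002, 0, 0, 0, -0.002, 0, 0]
}}

```text
time: 17.2
tool_pos: [0.492, -0.1877, 0.1198]
tcp_rot: [0.277, -3.128, -0.01]
wrist_force: [-0.4, 8.6, 9.0]
width: 0.124
grip_force: 80.2
```

{"fn": "play_rows", "kwargs": {
  "steps": [0, -0.001, -0.0003, 0, 0, -0.002, -0.0005, 0, 0, -0.003, -0.0005, 0, 0, -0.003, -0.0005, 0]
}}

```text
time: 17.7
tool_pos: [0.4923, -0.1898, 0.1199]
tcp_rot: [0.276, -3.127, -0.013]
wrist_force: [0.5, 11.4, 7.9]
width: 0.128
grip_force: 80.1
```

{"fn": "play_rows", "kwargs": {
  "steps": [0, -0.001, 0, 0, 0, -0.0015, 0, 0, 0, -0.0015, 0, 0]
}}

```text
time: 18.08
tool_pos: [0.4924, -0.1907, 0.12]
tcp_rot: [0.276, -3.127, -0.014]
wrist_force: [0.0, 12.6, 8.9]
width: 0.125
grip_force: 80.3
```

{"fn": "play_rows", "kwargs": {
  "steps": [0, 0.002, 0, 0, 0, 0.006, 0, 0, 0, 0.011, 0, 0, 0, 0.016, 0, 0, 0, 0.021, 0, 0, 0, 0.025, 0, 0, 0, 0.0265, 0, 0, 0, 0.0265, 0, 0, 0, 0.0265, 0, 0]
}}

```text
time: 19.2
tool_pos: [0.4883, -0.1693, 0.1201]
tcp_rot: [0.278, -3.128, -0.001]
wrist_force: [0.5, -0.2, -5.5]
width: 0.129
grip_force: 78.2
```

```bash
python3 - <<'E'
from h import *
s=bot.read_state();print(np.round(s["tool_pos"],4),np.round(s["tcp_rot"],4),np.round(s["wrist_force"],2),np.round(s["torque"],2),s["time"])
c=bot.read_camera("wrist"); np.savez("w4.npz",**c)
cv2.imwrite("pics/w4.png",cv2.resize(c["pixels"][60:340,110:450],None,fx=2.1,fy=2.1,interpolation=cv2.INTER_CUBIC))
E
```

```text
[ 0.4883 -0.1693  0.1201] [ 2.7790e-01 -3.1282e+00 -9.0000e-04] [ 0.47 -0.24 -5.45] [ 0.02 -0.02 -0.01] 19.2
```

View pics/w4.png

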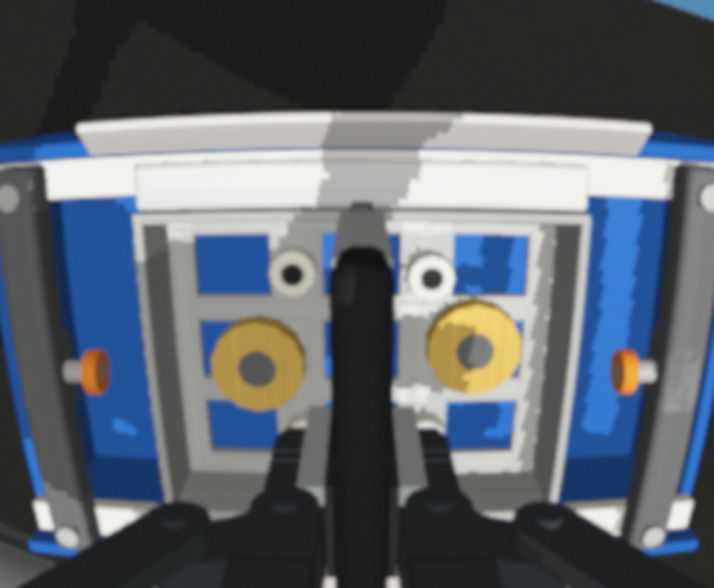

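The sieve sits midway with all parts still on their lands (visible collars at (292,272) and (431,278)) and both buffers free. Now the shaking.

{"fn": "play_rows", "kwargs": {
  "steps": [0, 0.012, 0, 0, 0, -0.012, 0, 0, 0, 0.012, 0, 0, 0, -0.012, 0, 0, 0, 0.012, 0, 0, 0, -0.012, 0, 0, 0, 0.012, 0, 0, 0, -0.012, 0, 0, 0, 0.012, 0, 0, 0, 0, 0, 0]
}}

```text
time: 20.5
tool_pos: [0.4878, -0.1673, 0.1202]
tcp_rot: [0.281, -3.127, -0.003]
wrist_force: [0.1, 0.0, -5.8]
width: 0.122
grip_force: 80.1
```

```bash
cat >look.py <<'E'
import sys
from h import *
s=bot.read_state();print(np.round(s["tool_pos"],4),np.round(s["tcp_rot"],4),np.round(s["wrist_force"],2),np.round(s["torque"],2),s["time"])
c=bot.read_camera("wrist")
cv2.imwrite(f"pics/{sys.argv[1]}.png",cv2.resize(c["pixels"][60:340,110:450],None,fx=2.1,fy=2.1,interpolation=cv2.INTER_CUBIC))
E
python3 look.py w5
```

```text
[ 0.4878 -0.1673  0.1202] [ 0.2806 -3.1275 -0.0032] [ 0.13  0.   -5.77] [-0.03  0.01 -0.03] 20.5
```

View pics/w5.png

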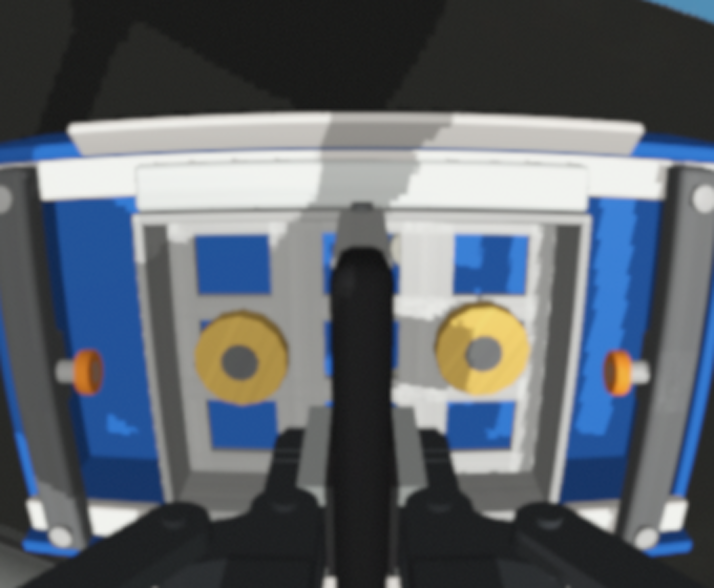

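The collars that were visible have left their lands; both caps remain, at (241,358) and (483,350). Something pale peeks out beside the handle at (397,247), so more shaking.

{"fn": "play_rows", "kwargs": {
  "steps": [0, -0.014, 0, 0, 0, 0.012, 0, 0, 0, -0.014, 0, 0, 0, 0.012, 0, 0, 0, -0.014, 0, 0, 0, 0.012, 0, 0, 0, -0.014, 0, 0, 0, 0.012, 0, 0, 0, -0.002, 0, 0, 0, -0.002, 0, 0]
}}

```text
time: 21.8
tool_pos: [0.4899, -0.173, 0.1209]
tcp_rot: [-0.276, 3.128, -0.002]
wrist_force: [-0.7, -0.2, -4.7]
width: 0.126
grip_force: 80.7
```

{"fn": "play_rows", "kwargs": {
  "steps": [0, 0.013, 0, 0, 0, -0.013, 0, 0, 0, 0.013, 0, 0, 0, -0.013, 0, 0, 0, 0.013, 0, 0, 0, -0.013, 0, 0, 0, 0.013, 0, 0, 0, -0.013, 0, 0, 0, 0, 0, 0, 0, 0, 0, 0]
}}

```text
time: 23.05
tool_pos: [0.4884, -0.17, 0.1202]
tcp_rot: [0.279, -3.128, -0.002]
wrist_force: [-0.5, -0.4, -5.1]
width: 0.123
grip_force: 80.8
```

{"fn": "play_rows", "kwargs": {
  "steps": [0, -0.013, 0, 0, 0, 0.013, 0, 0, 0, -0.013, 0, 0, 0, 0.013, 0, 0, 0, -0.013, 0, 0, 0, 0.013, 0, 0, 0, -0.013, 0, 0, 0, 0.013, 0, 0, 0, 0, 0, 0, 0, 0, 0, 0]
}}

```text
time: 24.3
tool_pos: [0.4898, -0.1728, 0.1209]
tcp_rot: [-0.277, 3.128, -0.002]
wrist_force: [0.1, -0.3, -4.3]
width: 0.128
grip_force: 80.8
```

{"fn": "play_rows", "kwargs": {
  "steps": [0, 0.013, 0, 0, 0, -0.013, 0, 0, 0, 0.013, 0, 0, 0, -0.013, 0, 0, 0, 0.013, 0, 0, 0, -0.013, 0, 0, 0, 0.013, 0, 0, 0, -0.013, 0, 0, 0, 0, 0, 0, 0, 0, 0, 0]
}}

```text
time: 25.55
tool_pos: [0.4884, -0.17, 0.1202]
tcp_rot: [0.279, -3.128, -0.002]
wrist_force: [-0.3, 0.9, -5.2]
width: 0.119
grip_force: 80.9
```

```bash
python3 look.py w6; python3 - <<'E'
import cv2,numpy as np
a=cv2.imread("pics/w6.png");b=cv2.imread("pics/w5.png");c=cv2.imread("pics/w4.png")
for n,i in(("w4",c),("w5",b),("w6",a)):
    r=i[235:265,390:402].astype(int); print(n,r.reshape(-1,3).mean(0).round(),  (r.max(2)-r.min(2)<30).mean().round(2))
E
```

```text
[ 0.4884 -0.17    0.1202] [ 2.7870e-01 -3.1279e+00 -2.0000e-03] [-0.35  0.88 -5.16] [-0.02 -0.01 -0.02] 25.55
w4 [153. 109.  87.] 0.23
w5 [166. 171. 170.] 0.97
w6 [153. 112.  90.] 0.25
```

{"fn": "play_rows", "kwargs": {
  "steps": [0, -0.014, 0, 0, 0, 0.014, 0, 0, 0, -0.014, 0, 0, 0, 0.014, 0, 0, 0, -0.014, 0, 0, 0, 0.014, 0, 0, 0, -0.014, 0, 0, 0, 0.014, 0, 0, 0, 0, 0, 0, 0, 0, 0, 0]
}}

```text
time: 26.85
tool_pos: [0.4899, -0.1729, 0.1209]
tcp_rot: [-0.277, 3.128, -0.002]
wrist_force: [1.0, 0.1, -4.5]
width: 0.124
grip_force: 80.9
```

{"fn": "play_rows", "kwargs": {
  "steps": [0, 0.014, 0, 0, 0, -0.014, 0, 0, 0, 0.014, 0, 0, 0, -0.014, 0, 0, 0, 0.014, 0, 0, 0, -0.014, 0, 0, 0, 0.014, 0, 0, 0, -0.014, 0, 0, 0, 0, 0, 0, 0, 0, 0, 0]
}}

```text
time: 28.1
tool_pos: [0.4883, -0.1699, 0.1202]
tcp_rot: [0.279, -3.128, -0.002]
wrist_force: [1.3, -0.2, -5.0]
width: 0.125
grip_force: 80.9
```

{"fn": "play_rows", "kwargs": {
  "steps": [0, 0, 0.0003, 0, 0, 0, 0.0005, 0, 0, 0, 0.0005, 0, 0, 0, 0.0005, 0]
}}

```text
time: 28.6
tool_pos: [0.4892, -0.1715, 0.1201]
tcp_rot: [0.278, -3.129, 0.0]
wrist_force: [0.4, 0.1, -5.1]
width: 0.122
grip_force: 80.9
```

{"fn": "play_rows", "kwargs": {
  "steps": [0, 0, 0.0003, 0, 0, 0, 0.0004, 0, 0, 0, 0.0004, 0]
}}

```text
time: 28.98
tool_pos: [0.4892, -0.1715, 0.1197]
tcp_rot: [-0.278, 3.129, -0.0]
wrist_force: [-0.6, -0.0, -4.0]
width: 0.122
grip_force: 81.0
```

{"fn": "play_rows", "kwargs": {
  "steps": [0, 0, 0.0002, 0, 0, 0, 0.0003, 0, 0, 0, 0.0003, 0]
}}

```text
time: 29.35
tool_pos: [0.4893, -0.1715, 0.1197]
tcp_rot: [-0.278, 3.129, -0.0]
wrist_force: [-1.0, 0.4, -1.1]
width: 0.127
grip_force: 81.5
```

{"fn": "play_rows", "kwargs": {
  "steps": [0, 0, 0, 0, 0, 0, 0, 0, 0, 0, 0, 0, 0, 0, 0, 0, 0, 0, 0, 0, 0, 0, 0, 0],
  "jaw": 0
}}

```text
time: 30.1
tool_pos: [0.4892, -0.1714, 0.1194]
tcp_rot: [0.278, -3.129, -0.0]
wrist_force: [-0.5, 0.8, 0.3]
width: 1.005
grip_force: 0.0
```

{"fn": "play_rows", "kwargs": {
  "steps": [0, 0, -0.005, 0, 0, 0, -0.02, 0, 0, 0, -0.045, 0, 0.01, 0, -0.07, 0, 0.02, 0, -0.1, 0, 0.03, 0, -0.12, 0, 0.04, 0, -0.13, 0, 0.05, 0, -0.13, 0, 0.05, 0, -0.13, 0]
}}

```text
time: 31.22
tool_pos: [0.4388, -0.1801, 0.2486]
tcp_rot: [0.277, -3.128, -0.001]
wrist_force: [0.0, -0.4, -0.5]
width: 0.998
grip_force: 0.0
```

```bash
python3 look.py w7; python3 - <<'E'
from h import *
c=bot.read_camera("wrist")["pixels"];cv2.imwrite("pics/w8.png",cv2.resize(c[40:300,100:460],None,fx=2.2,fy=2.2,interpolation=cv2.INTER_CUBIC))
E
```

```text
[ 0.4388 -0.1801  0.2486] [ 2.7690e-01 -3.1282e+00 -1.1000e-03] [ 0.01 -0.35 -0.47] [ 0.01 -0.01 -0.02] 31.225
```

View pics/w8.png

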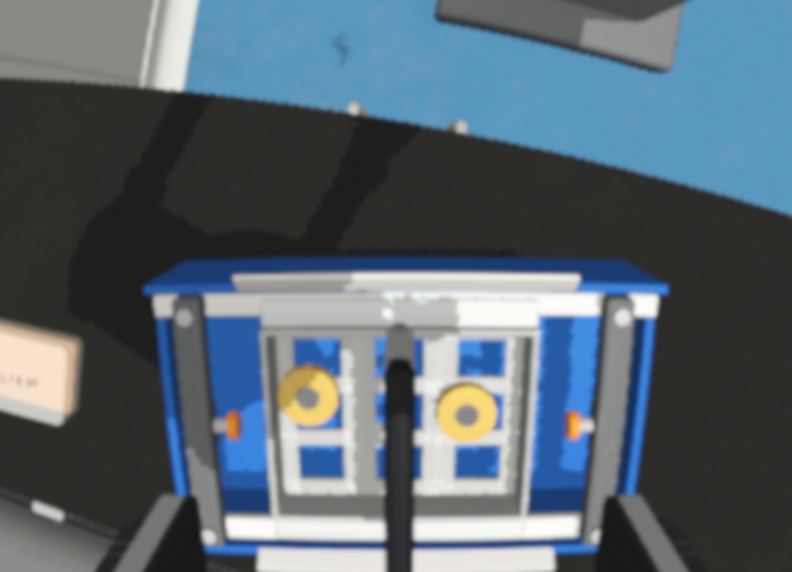

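The picture shows the sieve seated, caps at (308,397) and (466,413), buffers free, and no collar on the lands. Only the strip under the handle (columns 388–412) is hidden, so I'll check it numerically from the side.

{"fn": "play_rows", "kwargs": {
  "steps": [0, 0.015, 0, 0, 0, 0.04, 0, 0, 0, 0.065, 0, 0, 0, 0.08, 0, 0, 0, 0.08, 0, 0]
}}

```text
time: 31.95
tool_pos: [0.4257, -0.1004, 0.2492]
tcp_rot: [0.281, -3.129, -0.0]
wrist_force: [0.6, -0.1, 0.4]
width: 0.998
grip_force: 0.0
```

```bash
cat >strip.py <<'E'
from h import *
import sys
c=bot.read_camera("wrist");K=c["mtx"];R=np.array(c["R"]);t=np.array(c["t"])
a=np.radians(10.15);o=np.array([.4892,-.1715])
xs=np.arange(-.052,.053,.004);ys=np.arange(.06,-.061,-.003)
for x in xs:
    X=np.array([[*(o+[x*np.cos(a)-y*np.sin(a),x*np.sin(a)+y*np.cos(a)]),.045] for y in ys])@R.T+t
    r=np.linalg.norm(X[:,:2],axis=1);th=np.arctan2(r,X[:,2]);uv=X[:,:2]/r[:,None]*th[:,None]*K[0,0]+[K[0,2],K[1,2]]
    s=""
    for u,v in uv:
        if not(0<=u<559 and 0<=v<419): s+="?";continue
        b,g,rr=c["pixels"][int(v+.5),int(u+.5)].astype(int)
        s+="b" if b-rr>45 else "Y" if rr-b>45 else " " if max(b,g,rr)<60 else str(min(9,(b+g+rr)//77))
    print("%4d"%round(x*1000),s)
E
python3 strip.py
```

```text
-52 88888888888888888888888888888888888888888
 -48 88888888888888888888888888888888888888888
 -44 77777777777888888887766777777777777777777
 -40 77777777777777777777655557777777777777666
 -36 677bbbbbb8877777676bbb55556776bbbbbbb5774
 -32 678bbbbbb78777776887bbb555567bbbbbbbb6775
 -28 679bbbbbbbb777777887bbbb444345bbbbbbb5774
 -24 779bbbbbbbb77777777bbbbb543  2bbbb55b5775
 -20 879bbbbbbbb77777bbbbbbbb63     3YYYYYYY65
 -16 87999998866777777777777763     2YYYYYYYY4
 -12 8799997YYYYYY7777777777772     YYYYYYYYYY
  -8 979bb6YYYYYYYY77bbbbbbbb6      YYY5445YYY
  -4 978bbYYYYYYYYYY7bbbbbbbb63     2YYY566YYY
   0 889b6YYY666YYYY7bbbbbbbb62     2YYYYYYYYY
   4 878b6YYY666YYYY7bbbbbbbb6      b7YYYYYYY6
   8 888bbYYYYYYYYY99bbbbb77663     bbb77Y8996
  12 889999YYYYYYY9999977777772     5889999996
  16 88999999YYYY99999998778772     6999999997
  20 889bbbbbbb8999998bbbbb8763     bbbbbb8996
  24 879bbbbbbbb999997bbbbbbb63     bbbbbb7997
  28 879bbbbbbbb99999bbbbbbbb62     2bbbbb8996
  32 879bbbbbbbb99999bbbbbbbb63     bbbbbb7997
  36 879bbbbbbbb999997bbbbbbb63     bbbbbb8996
  40 87999999999999999999999762     4999999998
  44 87999999999999999999999863     5999999997
  48 8566656656665567666655655      2566555565
  52 8555555555555555555555555       455555555
```

{"fn": "play_rows", "kwargs": {
  "steps": [0, -0.015, 0, 0, 0, -0.05, 0, 0, 0, -0.09, 0, 0, 0, -0.13, 0, 0, 0, -0.155, 0, 0, 0, -0.16, 0, 0, 0, -0.16, 0, 0]
}}

```text
time: 32.88
tool_pos: [0.4538, -0.2589, 0.2491]
tcp_rot: [0.277, -3.129, -0.002]
wrist_force: [1.0, 0.5, -0.2]
width: 1.002
grip_force: 0.0
```

```bash
python3 strip.py
```

```text
-52 99999999999999999999999999999999999999777
 -48 99999999999999999999999999999999999999777
 -44 99999999999999998767887888888888888887665
 -40 88888888888888874444566778888888888887776
 -36 5787bbbbbbb89864444bb67b666788bbbbbbb7986
 -32 568bbbbbbbb8754444bbb998666688bbbbbbb7986
 -28 568bbbbbbbb743444bbb7998566787bbbbbbb7987
 -24 578bbbbbbb3   456bbbb66b566687bbb44446888
 -20 568bbbbbbb     47bbbbbbbb66688bbYYYYYY788
 -16 5688888863 2   6888888876667998YYYYYYYY68
 -12 578998YYY2 2   699999998666699YYYYYYYYYY7
  -8 56877YYYY322   47bbbbbbbb66688YYY555YYYY7
  -4 5687YYYYY3 2   67bbbbbbbb66788YYY555YYYY7
   0 678YYYY55  2   66bbbbbbbb66687YYYYYYYYY87
   4 5787YYY54222   46bbbbbbb666688b6YYYYYY887
   8 5787YYYYYY 2   675bbbbbbb66788bb567777887
  12 56888YYYY2 2   69888888766668988888888997
  16 4788888YY3 2   69888888766668888888889998
  20 5787bbbbb  2   67bbbbbbb666687bbbbbbbb898
  24 4786bbbbb2 2   67bbbbbbb566688bbbbbbbb898
  28 568bbbbbb2 2   56bbbbbbb566788bbbbbbbb888
  32 5786bbbbb2 2   67bbbbbbb566688bbbbbbbb888
  36 678bbbbbb2 2   67bbbbbbb666687bbbbbbbb888
  40 5788888882     58888888766678888888888998
  44 6689888873     79888888766678988888888997
  48 4566654442     46644444444445555555656667
  52 44444443       24444444444444444444444457
```

```bash
python3 -c "
from workcell import bot
print(bot.finish_job())"
```

```text
the job is handed in; nothing more can be done
None
```

I handed the job in after about 33 s of the 72 s allowed, and the hand-in did not report a verdict. The sieve is seated on the ledges with both brass caps in it, and the gripper is clear. No collars are left on the sieve floor, so all four should be in the box, though I did not count them there. By wrist force, each buffer was pressed in about 4–5 mm, left first. The dish, flask and bottle were never touched.

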